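# Prise the snug lid off the stone box

### The arm

A 7-joint arm with a two-finger parallel gripper is mounted at the origin on the work surface. World frame = base frame: x ahead of the robot, y to its left, z up, the work surface at z = 0. Lengths are in m, angles in rad, forces in N, time in s.
With the tool pointing down it reaches from about 0.425 to 0.875 m from the base axis. Payload 8.4 kg.
Tool frame: the origin (TCP) lies on the centre line of the jaws, within the pads' length; the fingertips stand 17 mm ahead of it and the grasp point (between the pads) lies 2 mm behind it; z points along the fingers, y is the line along which they close (so a half turn about z gives the same grasp; the last joint's range is limited). The gripper opens to 85 mm and grips with 20 to 120 N. Pads are 22 mm wide; open, the fingers measure 114 mm over their backs; the gripper's body (76 mm by 85 mm) begins 54 mm behind the grasp point. The pads swing forward as they close: fully open they stand 13 mm farther back than shut.
Start: joints at [-1.432, 0.333, 0.04, 1.465, -0.013, 1.343, -0.059], TCP at [0.153, 0.632, 0.248] pointing down, gripper open.
Joint ranges: [-2.58, 2.58], [-0.38, 2.09], [-1.3, 1.39], [0.25, 2.4], [-1.5, 4.64], [0.08, 2.09], [-2.65, 2.65]. Speed limits (rad/s): [2.22, 2.22, 2.79, 2.79, 3.14, 3.14, 3.14].

### API

Orientations are given as a unit quaternion [w, x, y, z].
In Python, from bench import monitor, cams, env gives the robot as it stands.
- The arm moves only by the shell command python3 -m pendant 'ROWS' [FORCE]. ROWS is JSON, a list of rows, each an object with "linear": the shift along the world's x, y, z in m, a list of three; "rot": the turn, a rotation vector about the world's x, y, z in degrees, a list of three; "fingers": the opening, from 0 (shut) to 1 (fully open). A call has 1 to 12 rows; each row is the pose to reach, as a shift and turn from the pose commanded when the call began; what a row does not reach only later rows make up. A row lasts 1/8 s, in which the tool goes at most 62.5 mm and 10.7 degrees, less where a joint would pass 70% of its speed; a pose out of reach is approached as far as the arm can. A call with a gripper value outside its range is refused whole. The fingers move at their own pace and stop on an object; FORCE is the grip in N (left out, the last holds). Time passes only in rows, so rows that repeat a pose let the fingers close. It gives the time, the measured TCP pose, the force, the opening and the grip force at its end, in the units of the state.
- monitor.sense(): the state, without advancing time (a new reading comes with each control period).
- cams.grab_frame(name): name is "scene" or "top" or "wrist"; returns the picture (384x512x3 uint8, blue, green, red); there is no depth.
- cams.camera_info(name): a dict with "K" (3x3 intrinsics, pixels), "R" (3x3) and "t" (3): a world point X has camera coordinates R X + t; the wrist camera has in their place "T_tool_cam" (4x4, takes a point from camera to tool coordinates, whose origin is the TCP and whose axes are the flange's). Camera axes: x right, y down, z forward; pixel columns grow to the right and rows downward; lengths in m; the calibration is good to about 2 mm. A picture is of the moment at which its call begins: read the wrist's pose just before it. camera_info takes no time and is no camera call.
- env.finish_job(): hands the job in; it is judged then, once.
The state is a dict: "clock": time; "joints": joint angles; "joint_vel": joint speeds; "joint_efforts": joint torques, N m; "eef_pos": TCP position; "ee_rot": TCP orientation; "force": force on the tool from outside, world axes, zero at the start; "ft_torque": the same for the moment, N m; "finger_gap": finger opening in m; "gripper_force": force on a finger pad.
Only numpy, scipy, OpenCV 4.12 (cv2) and the standard library are available. Lean on these libraries where they do the work, as an engineer would, in place of code of your own. Each camera call takes 0.05 s, during which the arm holds its last target. There are 200 camera calls.

### The job

The brass lid of the stone box is held down by a snap catch, too tight to pull off by its knob: take the opener from its wooden rest, put its blade into the slot at the front of the box and lever the front of the lid up until the catch lets go and the lid stays up by itself. Then lay the opener back on its rest as it lay before, take the loosened lid by its knob, draw it forward from under the lip at the rear and lift it off, and set it down gently, knob up and flat, in the middle of the cork mat. Leave everything else on the bench alone.

Things in the scene. Friction and masses are not known exactly. Their poses are not given: they have to be found in the camera images.
- box: The stone box, fixed: a hardwood block (96 mm along x, 100 mm along y, 70 mm high) with a dark steel frame on top to 101.5 mm above the bench, and a drop-in brass lid. Origin under its centre; x level, from its front to its rear; z up. Its front (-x) face looks at the robot, give or take 0.3 rad.
- slot (a point): Middle of the mouth of the prying slot in the box's front face, 91.75 mm above the bench; x points level into the box, y along the slot. Slot 34 mm wide, 7.5 mm high: below, the steel sill (top 3.75 mm below this point, 12 mm deep); above, the underside of the lid, whose front edge starts 13 mm inside the face. Behind the sill it is hollow for 60 mm.
- seat (a point): Centre of the lid plate's place when the lid is home: 48 mm behind the slot mouth along x, 98.5 mm above the bench; axes as the box. A fixed steel lip on the rear wall (44 mm wide, its top 107 mm above the bench) reaches 4 mm over the lid's rear edge, so the lid swings up at its front and must then be drawn about 8 mm or more towards the front to come off.
- ball_l (a joint): Left (+y) of two sprung steel balls that hold the lid down at its side edges, 26 mm in front of seat, in housings 22 mm long, to 113.5 mm high, inner faces 37 mm off the middle. 0 = out, grows (m) as pushed back. Levering takes about 20 N at the blade tip. With the lid's front 7 mm up the balls snap in under it and hold it: front 12 mm up, sloping 0.17 rad.
- ball_r (a joint): The right (-y) sprung ball, the mirror image of ball_l.
- lid_plate (a point): The lid: a loose brass plate 70 mm (x) by 66 mm (y) by 6 mm, about 0.2 kg, with an upright block-shaped knob on its middle. This point is the centre of the plate; z is out of its top, x runs towards the rear of the box while the lid is on it.
- lid_knob (a point): Centre of the lid's knob, 14 mm above the plate's centre (11 mm above the plate's top). The knob is 26 mm along the lid's x, 14 mm wide along y and 22 mm high.
- lid_front (a point): Middle of the lid's front edge, 35 mm from the plate's centre along the lid's -x, at half the plate's thickness.
- opener_grip (a point): The opener, a flat prying tool, 0.1 kg: wooden handle 100 mm long, 18 mm wide (y), 16 mm thick (z); straight flat steel blade 12 mm wide, 3.5 mm thick, in the handle's mid-plane. This point is on its centre line where to grip it, near its balance; x points to the tip. The handle runs from 70 mm behind to 30 mm ahead of this point, the blade from there to 120 mm ahead.
- opener_tip (a point): End of the opener's blade, 120 mm along x from opener_grip.
- rest_place (a point): The opener's wooden rest, fixed: a board 200 x 60 x 8 mm with two notched supports 14 mm thick, one 50 mm behind this point for the handle (notch 27 mm wide), one 70 mm ahead for the blade (24 mm wide), cheeks 8 mm high. This point is where opener_grip is when the opener lies there, 36 mm above the bench; x the way the blade points.
- mat_top (a point): Square cork mat, 150 by 150 mm and 4 mm thick, lying fixed on the bench. This point is the middle of its top; z up, x and y along its sides.
- pot_a: Bystander to be left alone: white stone pot, round, 51 mm across, 28 mm high. Origin at its underside.
- pot_b: Bystander to be left alone: small metal stone pot, round, 40 mm across, 34 mm high. Origin at its underside.
- bangle: Bystander to be left alone: copper bangle ring, 68 mm across, 8 mm high. Origin at its underside.
- weight: Bystander to be left alone: brass scale weight, 34 mm across, 50 mm high. Origin at its underside.
- pliers: Bystander to be left alone: pliers lying flat, 120 mm long. Origin at its underside.
- screwdriver: Bystander to be left alone: screwdriver lying flat, 160 mm long. Origin at its underside.
- dish: Bystander to be left alone: terracotta dish, 64 mm across, 22 mm high. Origin at its underside.
Not all that is in view belongs to the job. Several things look just like the part that bears mat_top: the one meant starts farthest from the robot's base.

How it is judged:
By the outcome, as a careful person would: the job done as asked, in the order asked, and still so for the second after the job is handed in, with the robot touching nothing.
It also fails if it takes over 67 s, if anything falls off the work surface, if the arm or the gripper's body presses on something with over 40 N, if the wrist force passes 120 N, or if a joint passes its speed limit or range.

## Working session

There is one attempt and no reset: what is moved stays moved. The work goes in short steps, Python scripts to look and compute and a shell command to move; the robot and the scene stay as the last step left them, time stands still between calls to the robot, and variables do not carry over. Pictures are saved under pics/ and viewed, at most 10 in all, crops included, and the job is handed in when it is done.

```bash
ls; mkdir -p pics; python3 - <<'E'
from bench import monitor,cams,env
import cv2,json,numpy as np
np.set_printoptions(precision=4,suppress=True)
s=monitor.sense();print(s)
for n in("scene","top","wrist"):
    im=cams.grab_frame(n);cv2.imwrite(f"pics/{n}0.png",im);print(n,cams.camera_info(n))
a=[cv2.imread(f"pics/{n}0.png") for n in("scene","top")]
E
```

```text
pics
{'clock': 0.0, 'joints': array([-1.4322,  0.3339,  0.0398,  1.4663, -0.0134,  1.3433, -0.0585]), 'joint_vel': array([ 0.0004,  0.0009, -0.0003, -0.0001, -0.001 ,  0.0006,  0.0004]), 'joint_efforts': array([  0.0009, -65.8544,   1.3661, -40.5563,   0.017 ,   0.0126,
        -0.    ]), 'eef_pos': array([0.153 , 0.6313, 0.2474]), 'ee_rot': array([-0.    ,  0.1186,  0.9929, -0.0008]), 'force': array([-0.9714, -0.3131,  0.3284]), 'ft_torque': array([ 0.0016, -0.0332, -0.0043]), 'gripper_force': 0.0, 'finger_gap': 0.08562837221271295}
scene {'K': array([[369.0523,   0.    , 251.4074],
       [  0.    , 369.0523, 191.1122],
       [  0.    ,   0.    ,   1.    ]]), 'R': array([[-0.1547,  0.9878,  0.0176],
       [ 0.6897,  0.1207, -0.714 ],
       [-0.7074, -0.0983, -0.6999]]), 't': array([ 0.0883, -0.2545,  1.5607])}
top {'K': array([[378.3673,   0.    , 251.776 ],
       [  0.    , 378.3673, 189.6233],
       [  0.    ,   0.    ,   1.    ]]), 'R': array([[ 0.0186, -0.9998,  0.0032],
       [-0.9827, -0.0189, -0.1844],
       [ 0.1844,  0.0003, -0.9828]]), 't': array([-0.0115,  0.4908,  1.0171])}
wrist {'K': array([[275.6793,   0.    , 259.2093],
       [  0.    , 275.6793, 192.0639],
       [  0.    ,   0.    ,   1.    ]]), 'T_tool_cam': array([[-0.0007, -0.9485, -0.3168,  0.0803],
       [ 1.    , -0.0007, -0.0001,  0.0004],
       [-0.0002, -0.3168,  0.9485, -0.1263],
       [ 0.    ,  0.    ,  0.    ,  1.    ]])}
```

View pics/top0.png

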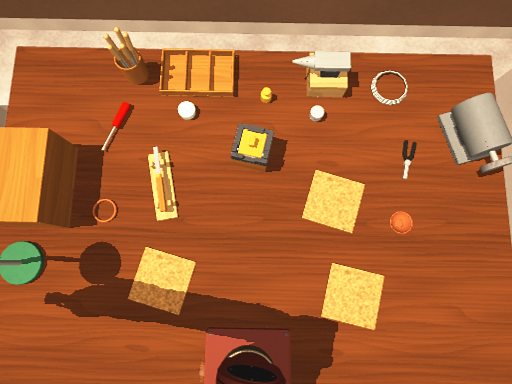

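View pics/scene0.png

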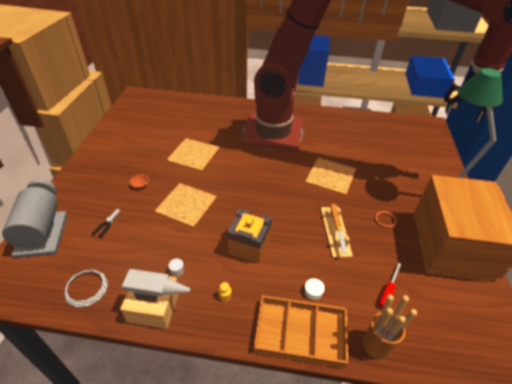

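The top view shows the box at (253,145) and the rest with the opener at (162,185), blade pointing away from the robot. There are three cork mats: A (334,200), B (353,297) and C (163,280). The base is near (247,355), so A is the farthest and is the one I want. Only one opener is visible; the screwdriver at (118,125) and pliers at (409,158) could be mistaken for it. Next is one close crop plus measurements.

```bash
cat > h.py <<'E'
import numpy as np,cv2
from bench import monitor,cams,env
from scipy.spatial.transform import Rotation as Rn
np.set_printoptions(precision=4,suppress=True)
def cam(n,s=None):
    c=cams.camera_info(n);K=c["K"]
    if n!="wrist": return K,c["R"],c["t"]
    s=s or monitor.sense();q=s["ee_rot"];T=np.eye(4);T[:3,:3]=Rn.from_quat(q,scalar_first=True).as_matrix();T[:3,3]=s["eef_pos"]
    W=np.linalg.inv(T@c["T_tool_cam"]);return K,W[:3,:3],W[:3,3]
def onz(C,uv,z):
    K,R,t=C;uv=np.atleast_2d(np.array(uv,float));o=-R.T@t
    d=np.c_[uv,np.ones(len(uv))]@np.linalg.inv(K).T@R
    return o+d*((z-o[2])/d[:,2])[:,None]
def proj(C,X):
    K,R,t=C;p=(np.atleast_2d(X)@R.T+t)@K.T;return p[:,:2]/p[:,2:]
E
python3 - <<'E'
from h import *
im=cv2.imread("pics/top0.png");C=cam("top")
cv2.imwrite("pics/crop1.png",cv2.resize(im[110:230,130:290],None,fx=5,fy=5,interpolation=cv2.INTER_CUBIC))
hsv=cv2.cvtColor(im,cv2.COLOR_BGR2HSV)
for p in[(334,200),(320,185),(160,213),(250,143),(155,165),(163,195)]:print(p,hsv[p[1],p[0]])
m=cv2.inRange(hsv,(15,80,120),(30,200,255))
for c in cv2.findContours(m,0,2)[0]:
    if cv2.contourArea(c)>300:
        r=cv2.minAreaRect(c);b=cv2.boxPoints(r);P=onz(C,b,.004)[:,:2];print(r,P.mean(0),np.linalg.norm(P-np.roll(P,1,0),axis=1),P.ravel())
E
```

```text
(334, 200) [ 23 151 254]
(320, 185) [ 23 148 254]
(160, 213) [ 28 106 255]
(250, 143) [ 28 177 255]
(155, 165) [ 26  63 255]
(163, 195) [ 14 201 241]
((352.76470947265625, 295.9411926269531), (56.75333023071289, 54.813053131103516), 14.03624439239502) [ 0.2047 -0.2882] [0.1538 0.1497 0.1576 0.149 ] [ 0.1496 -0.1925  0.294  -0.2321  0.259  -0.3857  0.1163 -0.3426]
((164.5570831298828, 270.6695556640625), (54.197654724121094, 35.64649963378906), 16.927513122558594) [0.2632 0.2383] [0.1522 0.0973 0.1547 0.0966] [0.2361 0.3235 0.3308 0.3012 0.2896 0.1521 0.1962 0.1766]
((333.57342529296875, 200.92202758789062), (53.15936279296875, 50.477447509765625), 16.699243545532227) [ 0.4708 -0.2406] [0.1512 0.1506 0.1549 0.1496] [ 0.4198 -0.1452  0.564  -0.1888  0.5208 -0.3376  0.3787 -0.2907]
((162.12684631347656, 185.481201171875), (67.08264923095703, 21.212919235229492), 81.57302856445312) [0.5077 0.2604] [0.2013 0.0626 0.2015 0.0606] [0.6008 0.3118 0.6116 0.2501 0.4141 0.21   0.404  0.2698]
((251.94119262695312, 143.2353057861328), (24.25356101989746, 26.193845748901367), 14.03624439239502) [ 0.6401 -0.0001] [0.0722 0.0815 0.0731 0.0813] [ 0.6087  0.0438  0.6884  0.0267  0.6713 -0.0444  0.592  -0.0265]
((23.5, 174.5), (93.0, 47.0), 90.0) [0.5343 0.6694] [0.2822 0.141  0.2816 0.1347] [0.6727 0.758  0.6755 0.617  0.3958 0.5839 0.3933 0.7185]
((327.0, 81.5), (29.0, 40.0), 90.0) [ 0.8433 -0.2282] [0.0963 0.1246 0.0964 0.1227] [ 0.8902 -0.1668  0.8927 -0.2914  0.7963 -0.2887  0.7939 -0.166 ]
((196.10438537597656, 71.1379623413086), (73.1624755859375, 39.71522521972656), 1.5481575727462769) [0.87   0.1774] [0.2246 0.1332 0.2294 0.133 ] [0.8044 0.2883 0.9375 0.2935 0.9355 0.0641 0.8024 0.0637]
((255.232421875, 42.63871383666992), (511.28009033203125, 41.18372344970703), 1.0470646619796753) [ 0.9708 -0.0043] [1.5933 0.1435 1.6288 0.1435] [ 0.8992  0.7924  1.0416  0.8101  1.0424 -0.8186  0.9    -0.8009]
```

View pics/crop1.png

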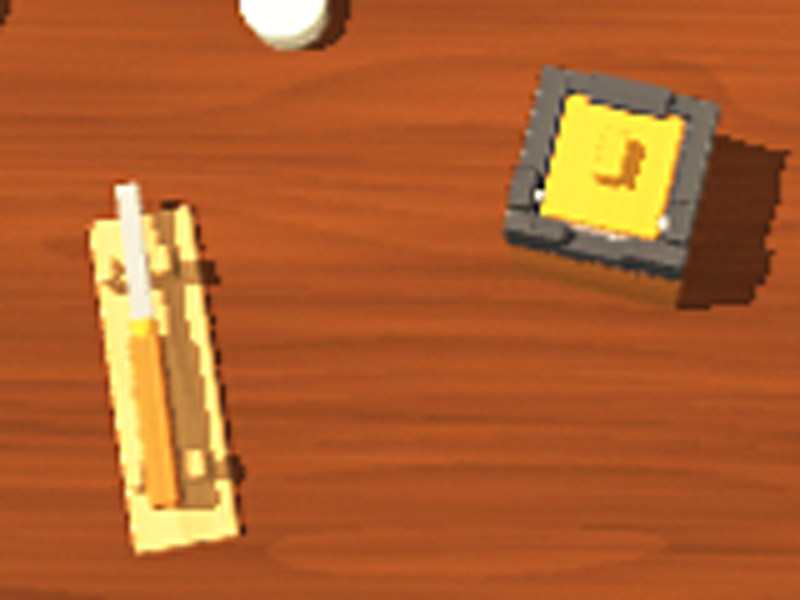

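The crop confirms the opener: steel blade up at crop (126,185), handle end at (165,505), lying in the notched rest. The box lid has its knob at (620,155), with the two white balls near the front edge. Next I compute poses, and check the obstacles near the start (lamp and crate).

```bash
python3 - <<'E'
from h import *
T=cam("top");S=cam("scene");f=lambda x,y:(130+x/5,110+y/5)
tip=onz(T,f(126,185),.0378)[0];he=onz(T,f(165,505),.044)[0];fer=onz(T,f(143,326),.04)[0]
d=(tip-he)[:2];L=np.linalg.norm(d);u=d/L;print("tip",tip,"end",he,"ferrule",fer,"L",L,"yaw",np.degrees(np.arctan2(u[1],u[0])),"grip from tip",tip[:2]-.12*u,"from end",he[:2]+.07*u)
# frame outer corners at z .1015
c=onz(T,[f(508,240),f(682,277),f(718,103),f(545,67)],.1015);print("box corners",c,c.mean(0))
l=onz(T,[f(540,217),f(662,240),f(685,118),f(566,95)],.1015);print("lid",l,l.mean(0));k=onz(T,f(612,150),.1235);print("knob",k)
for a,b in((c[0],c[1]),(l[0],l[1]),(c[3],c[2]),(l[3],l[2])):
    e=(b-a);print("yaw",np.degrees(np.arctan2(e[0],-e[1]))*-1+0, np.linalg.norm(e))
def tri(a,b):
    A=[];
    P=[]
    for C,uv in((T,a),(S,b)):
        M=C[0]@np.c_[C[1],C[2]];P.append(M)
    X=cv2.triangulatePoints(P[0],P[1],np.array(a,float),np.array(b,float));return (X[:3]/X[3]).ravel()
print("lamp",tri((20,262),(482,88)),"crate corner",tri((40,222),(415,220)),tri((47,128),(437,262)))
print(proj(T,monitor.sense()["eef_pos"]),proj(S,monitor.sense()["eef_pos"]))
E
```

```text
tip [0.6123 0.279  0.0378] end [0.426  0.2435 0.044 ] ferrule [0.5286 0.2633 0.04  ] L 0.1896366292126095 yaw 10.781575121937568 grip from tip [0.4944 0.2566] from end [0.4948 0.2566]
box corners [[ 0.5663  0.0538  0.1015]
 [ 0.5475 -0.0404  0.1015]
 [ 0.6461 -0.059   0.1015]
 [ 0.6649  0.0363  0.1015]] [ 0.6062 -0.0023  0.1015]
lid [[ 0.5795  0.0369  0.1015]
 [ 0.5679 -0.0293  0.1015]
 [ 0.6371 -0.041   0.1015]
 [ 0.649   0.0244  0.1015]] [ 0.6084 -0.0023  0.1015]
knob [[ 0.6109 -0.0014  0.1235]]
yaw 11.259007186258335 0.09605950797991007
yaw 9.922715481264063 0.06722298813022168
yaw 11.201882976245445 0.09711897653857547
yaw 10.323783821746238 0.06645279070106694
lamp [0.3146 0.5004 0.4059] crate corner [0.3924 0.5656 0.002 ] [0.6409 0.5375 0.0997]
[[-49.7    323.0232]] [[461.4435 115.4624]]
```

View pics/wrist0.png

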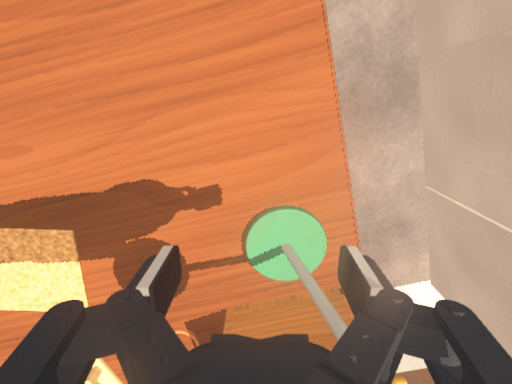

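The wrist view shows the green lamp disc at (286,243), elevated, with an arm leading off it. I'll locate it using all three views before passing.

```bash
python3 - <<'E'
from h import *
T=cam("top");S=cam("scene");W=cam("wrist")
P=lambda C:C[0]@np.c_[C[1],C[2]]
def tri(A,a,B,b):
    X=cv2.triangulatePoints(P(A),P(B),np.array(a,float),np.array(b,float));X=(X[:3]/X[3]).ravel();return X,[proj(C,X)[0] for C in(T,S,W)]
print(tri(T,(20,262),W,(286,243)));print(tri(T,(20,262),S,(482,88)));print(onz(W,[(286,243),(340,325)],0),onz(T,[(20,262),(100,262)],0))
print(onz(W,(286,243),.1))
E
```

```text
(array([0.2791, 0.6416, 0.0115]), [array([ 20.0042, 262.0051]), array([445.3557, 193.1803]), array([286.0188, 243.0146])])
(array([0.3146, 0.5004, 0.4059]), [array([-30.542 , 244.0936]), array([450.1075,  93.0803]), array([-192.1174, 1523.7615])])
[[0.2856 0.6412 0.    ]
 [0.461  0.6983 0.    ]] [[0.279  0.6485 0.    ]
 [0.2832 0.4228 0.    ]]
[[0.2293 0.6438 0.1   ]]
```

The disc is the lamp's foot at (0.28, 0.64), so I swing clear of it to the inside and then hover over the opener.

```bash
python3 -m pendant '[{"linear":[0.02,-0.06,0.0],"rot":[0,0,0],"fingers":1},{"linear":[0.03,-0.12,0.0],"rot":[0,0,0],"fingers":1},{"linear":[0.03,-0.18,0.0],"rot":[0,0,5],"fingers":0.8},{"linear":[0.05,-0.21,0],"rot":[0,0,10],"fingers":0.6},{"linear":[0.10,-0.24,-0.01],"rot":[0,0,15],"fingers":0.6},{"linear":[0.15,-0.27,-0.02],"rot":[0,0,20],"fingers":0.6},{"linear":[0.20,-0.30,-0.04],"rot":[0,0,24.6],"fingers":0.6},{"linear":[0.25,-0.33,-0.06],"rot":[0,0,24.6],"fingers":0.6},{"linear":[0.30,-0.355,-0.08],"rot":[0,0,24.6],"fingers":0.6},{"linear":[0.342,-0.375,-0.09],"rot":[0,0,24.6],"fingers":0.6},{"linear":[0.342,-0.375,-0.09],"rot":[0,0,24.6],"fingers":0.6}]'
python3 - <<'E'
from h import *
s=monitor.sense();im=cams.grab_frame("wrist");cv2.imwrite("pics/w1.png",im);C=cam("wrist",s)
print(s["eef_pos"],s["ee_rot"],s["finger_gap"],proj(C,[[.4946,.2566,.036],[.6123,.279,.036],[.426,.2435,.036]]))
E
```

```text
clock: 1.52
eef_pos: [0.4975, 0.2534, 0.1571]
ee_rot: [-0.0, -0.093, 0.996, -0.001]
force: [-0.5, 1.0, -0.1]
finger_gap: 0.0515
gripper_force: 0.0
[0.4975 0.2534 0.1571] [-0.0002 -0.0929  0.9957 -0.0014] 0.05147199281940512 [[263.6954 187.5077]
 [263.4259 293.4806]
 [263.8415 110.1233]]
```

View pics/w1.png

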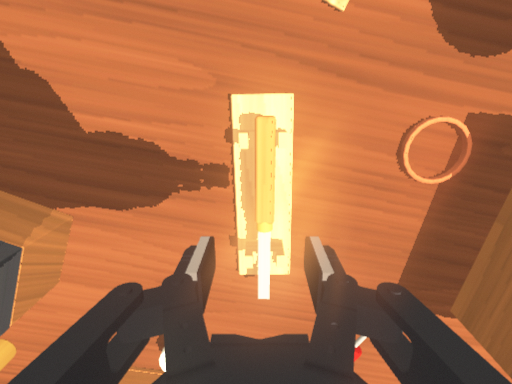

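The wrist view shows the opener straight along u≈265, handle end at (265,117), ferrule (265,228), tip (264,298).

```bash
python3 - <<'E'
from h import *
C=cam("wrist");s=monitor.sense();print(s["eef_pos"])
t=onz(C,(264,298),.0378)[0];e=onz(C,(265,117),.044)[0];u=(t-e)[:2];L=np.linalg.norm(u);u/=L
print(t,e,L,np.degrees(np.arctan2(u[1],u[0])),t[:2]-.12*u,e[:2]+.07*u,onz(C,(265,228),.044))
print("rest corners",onz(C,[(232,95),(294,93),(290,275),(239,276)],.008))
E
```

```text
[0.4959 0.2552 0.1575]
[0.6151 0.2827 0.0378] [0.4294 0.2471 0.044 ] 0.18905449810752678 10.845923507385926 [0.4972 0.2601] [0.4982 0.2603] [[0.5303 0.267  0.044 ]]
rest corners [[0.4174 0.2137 0.008 ]
 [0.4047 0.2708 0.008 ]
 [0.6014 0.3115 0.008 ]
 [0.6139 0.2531 0.008 ]]
```

```bash
python3 -m pendant '[{"linear":[0.0025,0.0015,-0.06],"rot":[0,0,0],"fingers":0.6},{"linear":[0.0025,0.0015,-0.10],"rot":[0,0,0],"fingers":0.6},{"linear":[0.0025,0.0015,-0.124],"rot":[0,0,0],"fingers":0.6},{"linear":[0.0025,0.0015,-0.124],"rot":[0,0,0],"fingers":0.6},{"linear":[0.0025,0.0015,-0.124],"rot":[0,0,0],"fingers":0.1},{"linear":[0.0025,0.0015,-0.124],"rot":[0,0,0],"fingers":0.1},{"linear":[0.0025,0.0015,-0.124],"rot":[0,0,0],"fingers":0.1},{"linear":[0.0025,0.0015,-0.124],"rot":[0,0,0],"fingers":0.1}]' 80
```

```text
clock: 2.58
eef_pos: [0.4983, 0.2591, 0.0361]
ee_rot: [0.001, -0.096, 0.995, 0.001]
force: [-2.1, 0.0, 6.5]
finger_gap: 0.0163
gripper_force: 78.4
```

```bash
python3 -m pendant '[{"linear":[0,0,0.03],"rot":[0,0,0],"fingers":0.1},{"linear":[0,0,0.07],"rot":[0,0,0],"fingers":0.1},{"linear":[-0.03,-0.02,0.11],"rot":[0,0,0],"fingers":0.1},{"linear":[-0.066,-0.05,0.11],"rot":[0,0,-5],"fingers":0.1},{"linear":[-0.066,-0.10,0.11],"rot":[0,0,-10],"fingers":0.1},{"linear":[-0.066,-0.15,0.11],"rot":[0,0,-16],"fingers":0.1},{"linear":[-0.066,-0.20,0.11],"rot":[0,0,-21.5],"fingers":0.1},{"linear":[-0.066,-0.228,0.11],"rot":[0,0,-21.5],"fingers":0.1},{"linear":[-0.066,-0.228,0.11],"rot":[0,0,-21.5],"fingers":0.1},{"linear":[-0.066,-0.228,0.11],"rot":[0,0,-21.5],"fingers":0.1}]'
python3 - <<'E'
from h import *
s=monitor.sense();print(s["eef_pos"],s["ee_rot"],s["joints"]);C=cam("wrist",s);im=cams.grab_frame("wrist")
t=cams.grab_frame("top");cv2.imwrite("pics/t2raw.png",t);cv2.imwrite("pics/w2raw.png",im)
a=cv2.resize(t[110:230,180:300],(480,480),interpolation=cv2.INTER_CUBIC);b=cv2.resize(im[190:384,130:390],(0,0),fx=1.2,fy=1.2)
o=np.zeros((480,800,3),np.uint8);o[:,:480]=a;o[:b.shape[0],480:480+b.shape[1]]=b[:,:320];cv2.imwrite("pics/v2.png",o)
E
```

```text
clock: 3.82
eef_pos: [0.4318, 0.0309, 0.1448]
ee_rot: [0.0, 0.092, 0.996, 0.0]
force: [-0.9, 0.2, -0.5]
finger_gap: 0.0165
gripper_force: 78.2
[0.4318 0.0309 0.1448] [0.0004 0.0915 0.9958 0.0005] [-0.8121 -0.0622  0.6286  2.1223  0.0409  1.069   1.1834]
```

View pics/v2.png

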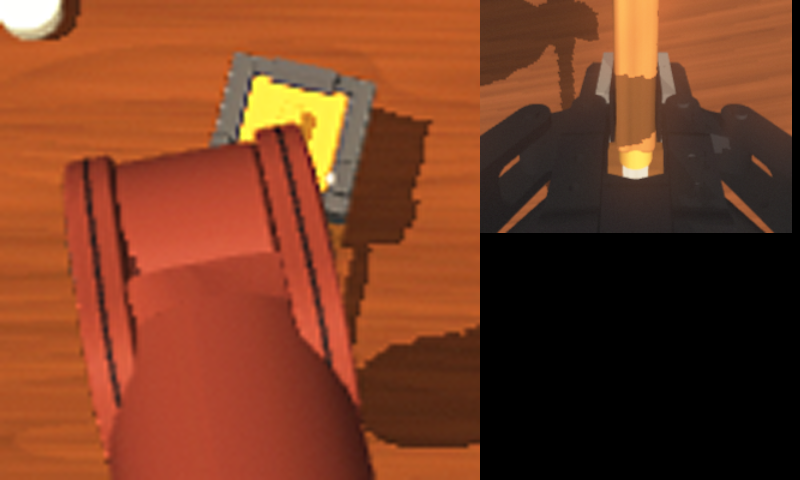

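The top view is blocked by the arm, with the box visible behind it. The wrist view shows the handle centred in the jaws. I'll check the blade tip numerically in the scene view.

```bash
python3 - <<'E'
from h import *
S=cam("scene");im=cams.grab_frame("scene");s=monitor.sense();p=s["eef_pos"];R=Rn.from_quat(s["ee_rot"],scalar_first=True).as_matrix()
u=-R[:,0];print("u",u);X=p+np.outer([.03,.06,.09,.12],u);print(proj(S,X).round(1))
q=proj(S,X);x0,y0=(q.min(0)-12).astype(int);x1,y1=(q.max(0)+12).astype(int)
cv2.imwrite("pics/s3.png",cv2.resize(im[y0-15:y1+60,x0-40:x1+40],None,fx=6,fy=6,interpolation=cv2.INTER_CUBIC)[:600,:800]);print(x0-40,y0-15,x1,y1)
E
```

```text
u [ 0.9835 -0.1811  0.0002]
[[266.1 179.2]
 [263.  185.6]
 [259.9 192.1]
 [256.6 198.9]]
204 152 278 210
```

View pics/s3.png

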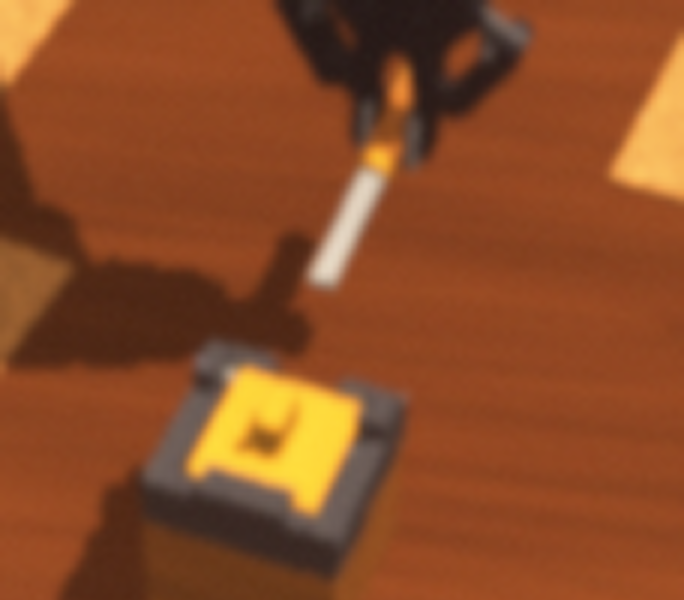

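The blade tip sits at crop (325,282), which is image (258,199), within about 5 mm of the prediction. The lid front centre is at (253,216), as expected. I lower to slot height and edge in.

```bash
python3 -m pendant '[{"linear":[0,-0.002,-0.03],"rot":[0,0,0],"fingers":0.1},{"linear":[0,-0.002,-0.053],"rot":[0,0,0],"fingers":0.1},{"linear":[0,-0.002,-0.053],"rot":[0,0,0],"fingers":0.1},{"linear":[0,-0.002,-0.053],"rot":[0,0,0],"fingers":0.1},{"linear":[0.007,-0.003,-0.053],"rot":[0,0,0],"fingers":0.1},{"linear":[0.014,-0.0045,-0.053],"rot":[0,0,0],"fingers":0.1},{"linear":[0.020,-0.0055,-0.053],"rot":[0,0,0],"fingers":0.1},{"linear":[0.020,-0.0055,-0.053],"rot":[0,0,0],"fingers":0.1}]' 100
python3 -m pendant '[{"linear":[0.005,-0.001,0],"rot":[0,0,0],"fingers":0.1},{"linear":[0.010,-0.002,0],"rot":[0,0,0],"fingers":0.1},{"linear":[0.010,-0.002,0],"rot":[0,0,0],"fingers":0.1}]'
```

```text
clock: 4.97
eef_pos: [0.4522, 0.0245, 0.0914]
ee_rot: [0.0, 0.092, 0.996, -0.0]
force: [-0.3, -0.8, -1.3]
finger_gap: 0.0161
gripper_force: 101.1
clock: 5.35
eef_pos: [0.462, 0.0225, 0.0913]
ee_rot: [0.0, 0.092, 0.996, -0.0]
force: [0.2, 0.2, -1.2]
finger_gap: 0.0162
gripper_force: 101.1
```

```bash
python3 -m pendant '[{"linear":[0.006,-0.001,0],"rot":[0,0,0],"fingers":0.1},{"linear":[0.012,-0.002,0],"rot":[0,0,0],"fingers":0.1},{"linear":[0.012,-0.002,0],"rot":[0,0,0],"fingers":0.1}]' && python3 -m pendant '[{"linear":[0,0,-0.004],"rot":[-0.4,-2,0],"fingers":0.1},{"linear":[0,0,-0.0077],"rot":[-0.7,-3.9,0],"fingers":0.1},{"linear":[0.0005,0,-0.011],"rot":[-1.1,-5.9,0],"fingers":0.1},{"linear":[0.001,0,-0.0138],"rot":[-1.5,-7.9,0],"fingers":0.1},{"linear":[0.0015,-0.0003,-0.017],"rot":[-1.8,-9.8,0],"fingers":0.1},{"linear":[0.002,-0.0004,-0.020],"rot":[-2.2,-11.8,0],"fingers":0.1},{"linear":[0.002,-0.0004,-0.020],"rot":[-2.2,-11.8,0],"fingers":0.1}]'
```

```text
clock: 5.72
eef_pos: [0.4741, 0.0205, 0.0913]
ee_rot: [0.0, 0.092, 0.996, -0.0]
force: [-0.2, 0.1, -0.6]
finger_gap: 0.0158
gripper_force: 101.1
clock: 6.6
eef_pos: [0.4747, 0.0205, 0.071]
ee_rot: [0.103, 0.091, 0.99, -0.01]
force: [-1.8, 0.1, -1.7]
finger_gap: 0.0161
gripper_force: 101.3
```

```bash
python3 - <<'E'
from h import *
s=monitor.sense();print(s["force"],s["ft_torque"]);im=cams.grab_frame("scene");cv2.imwrite("pics/s4raw.png",im)
cv2.imwrite("pics/s4.png",cv2.resize(im[165:265,200:310],None,fx=6,fy=6,interpolation=cv2.INTER_CUBIC))
E
```

```text
[-1.8287  0.1063 -1.6821] [0.1381 0.7663 0.0016]
```

View pics/s4.png

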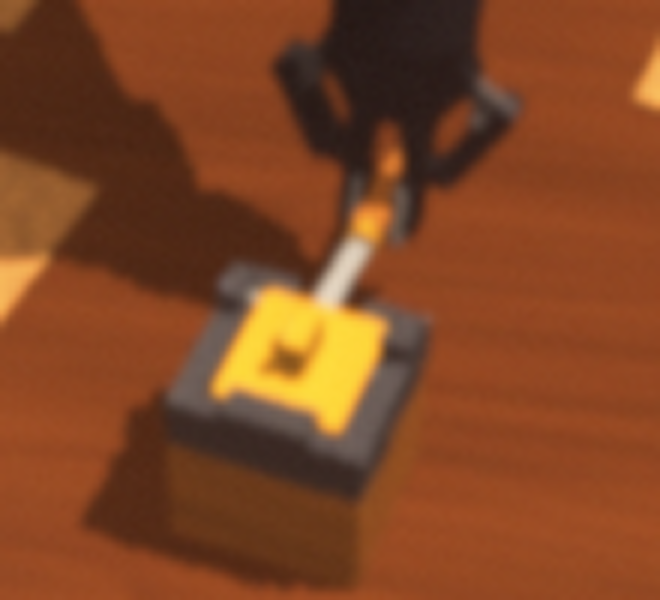

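The blade is under the lid at crop (330,300), and the lid looks still down. I continue levering.

```bash
python3 -m pendant '[{"linear":[0.0008,0,-0.003],"rot":[-0.4,-2,0],"fingers":0.1},{"linear":[0.0016,0,-0.006],"rot":[-0.7,-3.9,0],"fingers":0.1},{"linear":[0.0024,0,-0.009],"rot":[-1.1,-5.9,0],"fingers":0.1},{"linear":[0.0034,0,-0.012],"rot":[-1.5,-7.9,0],"fingers":0.1},{"linear":[0.0044,0,-0.0147],"rot":[-1.8,-9.8,0],"fingers":0.1},{"linear":[0.0044,0,-0.0147],"rot":[-1.8,-9.8,0],"fingers":0.1}]'; python3 - <<'E'
from h import *
s=monitor.sense();print(s["force"],s["ft_torque"]);im=cams.grab_frame("scene");cv2.imwrite("pics/s5raw.png",im)
a=cv2.imread("pics/s4raw.png")
for i in(a,im):
    h=cv2.cvtColor(i,cv2.COLOR_BGR2HSV);m=cv2.inRange(h,(15,150,180),(32,255,255))[205:245,230:270];ys,xs=np.nonzero(m);print(len(xs),xs.min()+230,xs.max()+230,ys.min()+205,ys.max()+205)
E
```

```text
clock: 7.4
eef_pos: [0.4787, 0.0199, 0.0558]
ee_rot: [0.188, 0.09, 0.978, -0.018]
force: [-4.1, 0.9, -3.6]
finger_gap: 0.0159
gripper_force: 101.1
[-4.086   0.8767 -3.569 ] [ 0.3042  1.7284 -0.0039]
428 235 263 205 236
465 235 264 205 236
```

```bash
cat > lid.py <<'E'
from h import *
def rows(i):
    h=cv2.cvtColor(i,cv2.COLOR_BGR2HSV);m=cv2.inRange(h,(18,150,150),(32,255,255))
    n,l,st,ce=cv2.connectedComponentsWithStats(m[200:250,225:275]);k=1+np.argmax(st[1:,4]);L=l==k
    return st[k],ce[k]+[225,200],{c:(np.nonzero(L[:,c-225])[0][[0,-1]]+200).tolist() for c in range(242,264,3) if L[:,c-225].any()}
E
python3 - <<'E'
from lid import *
S=cam("scene")
for n in("scene0","s4raw","s5raw"):print(n,*rows(cv2.imread(f"pics/{n}.png")))
# prediction of front corners with tilt
c=np.array([.6075,-.0023]);u=np.array([.983,-.183]);v=np.array([.183,.983])
for a in(0,.1,.17):
  r=c+.035*u;f=r-u*.07*np.cos(a)
  print(a,proj(S,[[*(f+v*.033),.1015+.07*np.sin(a)],[*f,.1015+.07*np.sin(a)],[*(f-v*.033),.1015+.07*np.sin(a)],[*r,.1015]]).round(1).tolist())
E
```

```text
scene0 [ 11  14  27  23 358] [250.1676 224.0922] {242: [217, 229], 245: [214, 230], 248: [215, 231], 251: [216, 232], 254: [216, 236], 257: [217, 234], 260: [218, 228]}
s4raw [ 11  13  28  24 364] [250.2445 223.7967] {242: [216, 229], 245: [213, 230], 248: [214, 231], 251: [215, 232], 254: [217, 235], 257: [217, 234], 260: [218, 228], 263: [219, 220]}
s5raw [ 11  12  28  25 385] [250.2468 223.1922] {242: [215, 229], 245: [212, 230], 248: [213, 231], 251: [214, 232], 254: [216, 235], 257: [216, 234], 260: [217, 228], 263: [218, 221]}
0 [[263.9, 217.5], [253.3, 214.5], [242.7, 211.6], [245.1, 232.0]]
0.1 [[264.0, 216.0], [253.3, 213.0], [242.7, 210.1], [245.1, 232.0]]
0.17 [[264.0, 215.0], [253.2, 212.1], [242.6, 209.2], [245.1, 232.0]]
```

```bash
python3 -m pendant '[{"linear":[0.0012,0,-0.003],"rot":[-0.4,-2,0],"fingers":0.1},{"linear":[0.0025,0,-0.0057],"rot":[-0.7,-3.9,0],"fingers":0.1},{"linear":[0.0025,0,-0.0057],"rot":[-0.7,-3.9,0],"fingers":0.1},{"linear":[0.0025,0,-0.0057],"rot":[-0.7,-3.9,0],"fingers":0.1}]' 120; python3 - <<'E'
from lid import *
s=monitor.sense();print(s["ft_torque"]);im=cams.grab_frame("scene");cv2.imwrite("pics/s6raw.png",im);print(*rows(im))
E
```

```text
clock: 7.95
eef_pos: [0.4839, 0.0187, 0.0525]
ee_rot: [0.221, 0.09, 0.971, -0.022]
force: [-0.3, 0.6, -1.3]
finger_gap: 0.0157
gripper_force: 120.7
[ 0.0928  0.6025 -0.0072]
[ 11  12  28  25 397] [250.3501 222.6877] {242: [215, 229], 245: [212, 230], 248: [212, 231], 251: [213, 232], 254: [215, 235], 257: [215, 234], 260: [216, 227], 263: [217, 220]}
```

The torque dropped and the lid's front edge has risen by about 2.7 px, matching 0.17 rad, so the catch has let go. I ease the blade back and see if the lid stays up.

```bash
python3 -m pendant '[{"linear":[-0.002,0,0.0057],"rot":[0.7,3.9,0],"fingers":0.1},{"linear":[-0.004,0,0.011],"rot":[1.4,7.8,0],"fingers":0.1},{"linear":[-0.0055,0,0.017],"rot":[2.1,11.7,0],"fingers":0.1},{"linear":[-0.007,0,0.023],"rot":[2.9,15.6,0],"fingers":0.1},{"linear":[-0.008,0,0.029],"rot":[3.6,19.5,0],"fingers":0.1},{"linear":[-0.0089,0,0.035],"rot":[4.2,23,0],"fingers":0.1},{"linear":[-0.0089,0,0.0404],"rot":[4.6,25.5,0],"fingers":0.1},{"linear":[-0.0089,0,0.0404],"rot":[4.6,25.5,0],"fingers":0.1}]'; python3 - <<'E'
from lid import *
s=monitor.sense();print(s["force"],s["ft_torque"]);im=cams.grab_frame("scene");cv2.imwrite("pics/s7raw.png",im);print(*rows(im))
E
```

```text
clock: 9.0
eef_pos: [0.4758, 0.0188, 0.0932]
ee_rot: [-0.002, 0.091, 0.996, -0.002]
force: [0.7, -0.2, -1.2]
finger_gap: 0.0157
gripper_force: 120.7
[ 0.6892 -0.1946 -1.1848] [-0.0332  0.0069 -0.033 ]
[ 11  12  28  25 399] [250.3383 222.6617] {242: [215, 229], 245: [212, 230], 248: [212, 231], 251: [213, 232], 254: [215, 235], 257: [215, 234], 260: [216, 227], 263: [217, 220]}
```

```bash
python3 -m pendant '[{"linear":[-0.015,0.003,0],"rot":[0,0,0],"fingers":0.1},{"linear":[-0.030,0.006,0],"rot":[0,0,0],"fingers":0.1},{"linear":[-0.045,0.009,0],"rot":[0,0,0],"fingers":0.1},{"linear":[-0.045,0.009,0],"rot":[0,0,0],"fingers":0.1},{"linear":[-0.045,0.01,0.03],"rot":[0,0,0],"fingers":0.1},{"linear":[-0.045,0.01,0.053],"rot":[0,0,0],"fingers":0.1},{"linear":[-0.045,0.01,0.053],"rot":[0,0,0],"fingers":0.1}]'; python3 - <<'E'
from lid import *
S=cam("scene");s=monitor.sense();im=cams.grab_frame("scene");cv2.imwrite("pics/s8raw.png",im);print(rows(im)[0:2])
p=s["eef_pos"];R=Rn.from_quat(s["ee_rot"],scalar_first=True).as_matrix();print(p,R[:,0],proj(S,p-np.outer([.03,.12],R[:,0])))
# tip: bright low-saturation blade pixels
h=cv2.cvtColor(im,cv2.COLOR_BGR2HSV);m=cv2.inRange(h,(0,0,140),(180,90,255))[170:213,245:285]
n,l,st,ce=cv2.connectedComponentsWithStats(m);k=1+np.argmax(st[1:,4]);ys,xs=np.nonzero(l==k);print(st[k],ce[k]+[245,170]);
for y in range(ys.min(),ys.max()+1):print(y+170,xs[ys==y].mean()+245,end="; ")
W=cam("wrist",s);w=cams.grab_frame("wrist");cv2.imwrite("pics/w8raw.png",w)
E
```

```text
clock: 9.93
eef_pos: [0.4306, 0.0287, 0.1471]
ee_rot: [-0.001, 0.091, 0.996, -0.002]
force: [-0.1, 0.3, -0.8]
finger_gap: 0.0158
gripper_force: 120.7
(array([ 11,  12,  28,  25, 399], dtype=int32), array([250.3383, 222.609 ]))
[0.4306 0.0287 0.1471] [-0.9834  0.1817  0.0018] [[265.3409 178.2552]
 [255.8317 197.9507]]
[10 10 12 19 98] [260.2959 189.1837]
180 264.0; 181 264.0; 182 264.0; 183 263.0; 184 263.0; 185 262.0; 186 262.0; 187 261.5; 188 261.0; 189 260.5; 190 260.0; 191 259.5; 192 258.5; 193 258.5; 194 257.5; 195 257.5; 196 257.0; 197 257.0; 198 257.0;
```

Blade tip is still aligned with the gripper, so there was no slip in the grip. I return it to the rest, hover, then lower.

```bash
python3 -m pendant '[{"linear":[0,0.05,0],"rot":[0,0,5],"fingers":0.1},{"linear":[0,0.10,0],"rot":[0,0,10],"fingers":0.1},{"linear":[0,0.15,0],"rot":[0,0,16],"fingers":0.1},{"linear":[0.02,0.20,0],"rot":[0,0,21.5],"fingers":0.1},{"linear":[0.05,0.23,0],"rot":[0,0,21.5],"fingers":0.1},{"linear":[0.0677,0.2304,0],"rot":[0,0,21.5],"fingers":0.1},{"linear":[0.0677,0.2304,-0.03],"rot":[0,0,21.5],"fingers":0.1},{"linear":[0.0677,0.2304,-0.06],"rot":[0,0,21.5],"fingers":0.1},{"linear":[0.0677,0.2304,-0.08],"rot":[0,0,21.5],"fingers":0.1},{"linear":[0.0677,0.2304,-0.08],"rot":[0,0,21.5],"fingers":0.1}]'; python3 - <<'E'
from h import *
s=monitor.sense();print(s["eef_pos"],s["ee_rot"],s["force"],s["joints"])
E
```

```text
clock: 11.28
eef_pos: [0.4955, 0.2571, 0.0631]
ee_rot: [-0.005, -0.096, 0.995, -0.004]
force: [0.5, -0.8, -1.1]
finger_gap: 0.0155
gripper_force: 120.7
[0.4955 0.2571 0.0631] [-0.0047 -0.0957  0.9954 -0.004 ] [ 0.5467 -0.7961 -1.1024] [-0.2606  0.3536 -0.3518  1.8627  0.149   0.9627  1.0833]
```

```bash
python3 - <<'E'
from h import *
s=monitor.sense();a=Rn.from_quat(s["ee_rot"],scalar_first=True);b=Rn.from_quat([0.001,-.096,.995,.001],scalar_first=True);print((b*a.inv()).as_rotvec(degrees=True),np.array([.4983,.2591,.0365])-s["eef_pos"])
E
```

```text
[ 0.6319 -0.5939  0.0348] [ 0.0028  0.002  -0.0266]
```

```bash
python3 -m pendant '[{"linear":[0.0028,0.002,-0.01],"rot":[0.6,-0.6,0],"fingers":0.1},{"linear":[0.0028,0.002,-0.02],"rot":[0.6,-0.6,0],"fingers":0.1},{"linear":[0.0028,0.002,-0.026],"rot":[0.6,-0.6,0],"fingers":0.1},{"linear":[0.0028,0.002,-0.026],"rot":[0.6,-0.6,0],"fingers":0.1}]' 40
```

```text
clock: 11.78
eef_pos: [0.4993, 0.2609, 0.039]
ee_rot: [0.003, -0.096, 0.995, 0.002]
force: [-0.6, -0.6, -1.5]
finger_gap: 0.0156
gripper_force: 120.7
```

```bash
python3 -m pendant '[{"linear":[-0.0007,-0.001,-0.0012],"rot":[0,0,0],"fingers":0.1},{"linear":[-0.0007,-0.001,-0.0025],"rot":[0,0,0],"fingers":0.1},{"linear":[-0.0007,-0.001,-0.0025],"rot":[0,0,0],"fingers":0.1}]'
```

```text
clock: 12.15
eef_pos: [0.499, 0.2601, 0.037]
ee_rot: [0.003, -0.096, 0.995, 0.002]
force: [0.0, 0.6, -0.8]
finger_gap: 0.0152
gripper_force: 120.7
```

```bash
python3 -m pendant '[{"linear":[0,0,-0.001],"rot":[0,0,0],"fingers":0.1},{"linear":[0,0,-0.001],"rot":[0,0,0],"fingers":0.25},{"linear":[0,0,-0.001],"rot":[0,0,0],"fingers":0.45},{"linear":[0,0,-0.001],"rot":[0,0,0],"fingers":0.6},{"linear":[0,0,-0.001],"rot":[0,0,0],"fingers":0.6},{"linear":[0,0,0.04],"rot":[0,0,0],"fingers":0.6},{"linear":[0,0,0.09],"rot":[0,0,0],"fingers":0.6},{"linear":[0,0,0.122],"rot":[0,0,0],"fingers":0.6},{"linear":[0,0,0.122],"rot":[0,0,0],"fingers":0.6}]' 40; python3 - <<'E'
from lid import *
import time
s=monitor.sense();C=cam("wrist",s);im=cams.grab_frame("wrist");cv2.imwrite("pics/w9.png",im)
t=cams.grab_frame("top");cv2.imwrite("pics/t9.png",t)
o=np.hstack([im[60:340,130:380],cv2.imread("pics/w1.png")[60:340,130:380]]);cv2.imwrite("pics/cmp.png",o);print(s["eef_pos"],s["ee_rot"])
print(rows(cams.grab_frame("scene"))[:2])
E
```

```text
clock: 13.28
eef_pos: [0.5003, 0.2609, 0.1619]
ee_rot: [0.006, -0.096, 0.995, 0.003]
force: [-0.0, 0.3, -1.5]
finger_gap: 0.0513
gripper_force: 0.0
[0.5003 0.2609 0.1619] [ 0.0057 -0.0962  0.9953  0.0026]
(array([ 11,  11,  29,  26, 415], dtype=int32), array([250.3566, 222.6892]))
```

View pics/cmp.png

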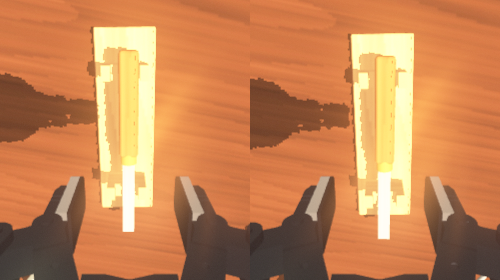

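Opener lies on the rest exactly as before: 23 px from the rest end at the handle and 25 px at the tip in both pictures. Now the lid.

```bash
python3 - <<'E'
from h import *
s=monitor.sense();a=Rn.from_quat(s["ee_rot"],scalar_first=True);b=Rn.from_quat([0,.0925,.9957,0],scalar_first=True);print((b*a.inv()).as_rotvec(degrees=True),np.array([.605,-.002,.245])-s["eef_pos"])
E
```

```text
[ -0.1329   0.3137 -21.6584] [ 0.1065 -0.2617  0.087 ]
```

```bash
python3 -m pendant '[{"linear":[0.0,-0.01,0.05],"rot":[0,0,0],"fingers":0.45},{"linear":[0.02,-0.05,0.085],"rot":[0,0.2,-6],"fingers":0.45},{"linear":[0.04,-0.10,0.085],"rot":[0,0.2,-11],"fingers":0.45},{"linear":[0.06,-0.15,0.085],"rot":[0,0.2,-16],"fingers":0.45},{"linear":[0.08,-0.20,0.085],"rot":[0,0.2,-21.6],"fingers":0.45},{"linear":[0.1065,-0.25,0.085],"rot":[0,0.2,-21.6],"fingers":0.45},{"linear":[0.1065,-0.262,0.085],"rot":[0,0.2,-21.6],"fingers":0.45},{"linear":[0.1065,-0.262,0.085],"rot":[0,0.2,-21.6],"fingers":0.45},{"linear":[0.1065,-0.262,0.085],"rot":[0,0.2,-21.6],"fingers":0.45}]'; python3 - <<'E'
from h import *
s=monitor.sense();im=cams.grab_frame("wrist");cv2.imwrite("pics/w10.png",im);s2=monitor.sense();C=cam("wrist",s)
print(s["eef_pos"],s2["eef_pos"],s["ee_rot"])
q=proj(C,[[.609,-.0028,.1182]])[0];print(q);x,y=q.astype(int)
cv2.imwrite("pics/w10c.png",cv2.resize(im[y-75:y+75,x-100:x+100],None,fx=4,fy=4,interpolation=cv2.INTER_CUBIC));print(x-100,y-75)
E
```

```text
clock: 14.55
eef_pos: [0.6049, 0.0002, 0.2435]
ee_rot: [0.001, 0.091, 0.996, 0.002]
force: [0.3, 0.7, -0.4]
finger_gap: 0.0382
gripper_force: 0.0
[0.6049 0.0002 0.2435] [0.605  0.0002 0.2437] [0.0012 0.0907 0.9959 0.0016]
[256.1989 192.6484]
156 117
```

View pics/w10c.png

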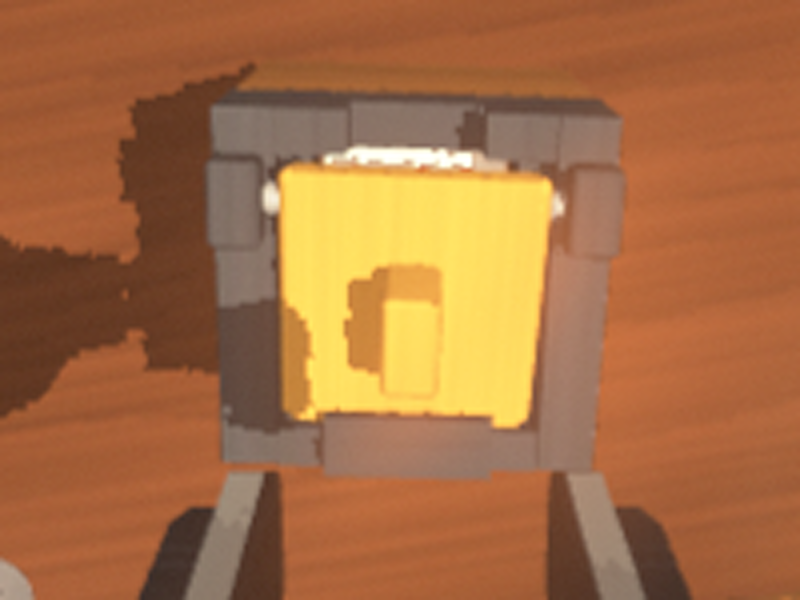

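Crop shows the lid tilted with both balls visible under its front edge at (270,198) and (557,205). The knob's top face is centred at (411,348), i.e. image (258.8,204). The frame's front corners are at (212,105) and (620,115), the rear ones at (222,462) and (595,470).

```bash
python3 - <<'E'
from h import *
s=monitor.sense();C=cam("wrist",s);f=lambda x,y:(156+x/4,117+y/4)
k=onz(C,[f(383,348),f(411,348),f(440,348),f(411,298),f(411,398)],.129);print("knob top",k)
c=onz(C,[f(212,107),f(622,117),f(595,470),f(222,462)],.1015);print("frame",c,c.mean(0))
for a,b in((0,1),(3,2)):e=c[b]-c[a];print("yaw",np.degrees(np.arctan2(-e[0],e[1])),np.linalg.norm(e))
for a,b in((0,3),(1,2)):e=c[b]-c[a];print("yaw",np.degrees(np.arctan2(e[1],e[0])),np.linalg.norm(e))
a=.17;e=k[4]-k[3];print("knob yaw",np.degrees(np.arctan2(e[1],e[0])),np.linalg.norm(e))
print(s["eef_pos"])
r=Rn.from_quat([0,.0925,.9957,0],scalar_first=True)
E
```

```text
knob top [[ 0.6159 -0.0082  0.129 ]
 [ 0.6171 -0.0017  0.129 ]
 [ 0.6184  0.0049  0.129 ]
 [ 0.605   0.0005  0.129 ]
 [ 0.6296 -0.0041  0.129 ]]
frame [[ 0.5573 -0.0397  0.1015]
 [ 0.5778  0.0578  0.1015]
 [ 0.6715  0.039   0.1015]
 [ 0.6507 -0.0598  0.1015]] [ 0.6143 -0.0007  0.1015]
yaw -11.8609458328693 0.09958641603105828
yaw -11.906673754967253 0.10091287220703789
yaw -12.144994894039549 0.0955224227194065
yaw -11.349822968627581 0.09560559183158908
knob yaw -10.464610534958126 0.025049819416087124
[0.605  0.0002 0.2437]
```

```bash
python3 -m pendant '[{"linear":[0.008,-0.0015,-0.05],"rot":[1,4.8,-0.4],"fingers":0.45},{"linear":[0.011,-0.0018,-0.085],"rot":[1.9,9.5,-0.9],"fingers":0.45},{"linear":[0.0115,-0.0018,-0.102],"rot":[1.9,9.5,-0.9],"fingers":0.45},{"linear":[0.0115,-0.0018,-0.102],"rot":[1.9,9.5,-0.9],"fingers":0.45},{"linear":[0.0115,-0.0018,-0.102],"rot":[1.9,9.5,-0.9],"fingers":0.45}]' 40
```

```text
clock: 15.22
eef_pos: [0.6175, -0.0031, 0.1441]
ee_rot: [-0.08, 0.099, 0.992, 0.01]
force: [0.5, -0.1, 0.3]
finger_gap: 0.0388
gripper_force: 0.0
```

```bash
python3 -m pendant '[{"linear":[-0.0015,0.001,-0.009],"rot":[0,0,0],"fingers":0.45},{"linear":[-0.003,0.0015,-0.0165],"rot":[0,0,0],"fingers":0.45},{"linear":[-0.003,0.0015,-0.0165],"rot":[0,0,0],"fingers":0.45},{"linear":[-0.003,0.0015,-0.0165],"rot":[0,0,0],"fingers":0.45}]' 40
```

```text
clock: 15.72
eef_pos: [0.614, -0.0023, 0.1256]
ee_rot: [-0.082, 0.1, 0.992, 0.01]
force: [0.1, -0.1, 0.1]
finger_gap: 0.0385
gripper_force: 0.0
```

```bash
python3 -m pendant '[{"linear":[0,0,0],"rot":[0,0,0],"fingers":0.25},{"linear":[0,0,0],"rot":[0,0,0],"fingers":0.1},{"linear":[0,0,0],"rot":[0,0,0],"fingers":0.05},{"linear":[0,0,0],"rot":[0,0,0],"fingers":0.05},{"linear":[0,0,0],"rot":[0,0,0],"fingers":0.05}]' 40
```

```text
clock: 16.35
eef_pos: [0.6142, -0.0022, 0.1257]
ee_rot: [-0.082, 0.1, 0.992, 0.01]
force: [1.6, 0.4, 3.0]
finger_gap: 0.0133
gripper_force: 40.1
```

```bash
python3 -m pendant '[{"linear":[-0.002,0.0004,0.0003],"rot":[0,0,0],"fingers":0.05},{"linear":[-0.004,0.0008,0.0006],"rot":[0,0,0],"fingers":0.05},{"linear":[-0.006,0.0012,0.0009],"rot":[0,0,0],"fingers":0.05},{"linear":[-0.006,0.0012,0.0009],"rot":[0,0,0],"fingers":0.05}]' 60
```

```text
clock: 16.85
eef_pos: [0.6074, -0.0007, 0.1264]
ee_rot: [-0.083, 0.099, 0.992, 0.01]
force: [-0.5, 2.0, 2.9]
finger_gap: 0.0125
gripper_force: 62.0
```

```bash
python3 -m pendant '[{"linear":[-0.003,0.0006,0.0004],"rot":[0,0,0],"fingers":0.05},{"linear":[-0.006,0.0012,0.001],"rot":[0,0,0],"fingers":0.05},{"linear":[-0.006,0.0012,0.001],"rot":[0,0,0],"fingers":0.05},{"linear":[-0.006,0.0012,0.008],"rot":[0,0,0],"fingers":0.05},{"linear":[-0.006,0.0012,0.018],"rot":[0,0,0],"fingers":0.05},{"linear":[-0.006,0.0012,0.018],"rot":[0,0,0],"fingers":0.05}]' 60
```

```text
clock: 17.6
eef_pos: [0.6024, -0.0003, 0.1453]
ee_rot: [-0.082, 0.1, 0.992, 0.01]
force: [-0.4, -0.5, -1.4]
finger_gap: 0.0131
gripper_force: 61.2
```

Lid is free and in the grip. I compute the transfer with levelling.

```bash
python3 - <<'E'
from h import *
s=monitor.sense();a=Rn.from_quat(s["ee_rot"],scalar_first=True);b=Rn.from_quat([0,.1452,.9894,0],scalar_first=True);print((b*a.inv()).as_rotvec(degrees=True),np.array([.471,-.2406,.13])-s["eef_pos"])
E
```

```text
[-2.4911 -9.0949 -5.1868] [-0.1314 -0.2403 -0.0153]
```

```bash
python3 -m pendant '[{"linear":[0,0,0.03],"rot":[0,0,0],"fingers":0.05},{"linear":[0,-0.01,0.06],"rot":[0,0,0],"fingers":0.05},{"linear":[-0.015,-0.05,0.06],"rot":[-0.6,-2.3,-1.3],"fingers":0.05},{"linear":[-0.045,-0.09,0.06],"rot":[-1.2,-4.5,-2.6],"fingers":0.05},{"linear":[-0.075,-0.13,0.05],"rot":[-1.9,-6.8,-3.9],"fingers":0.05},{"linear":[-0.10,-0.17,0.03],"rot":[-2.5,-9.1,-5.2],"fingers":0.05},{"linear":[-0.12,-0.21,0.01],"rot":[-2.5,-9.1,-5.2],"fingers":0.05},{"linear":[-0.1314,-0.24,-0.015],"rot":[-2.5,-9.1,-5.2],"fingers":0.05},{"linear":[-0.1314,-0.24,-0.015],"rot":[-2.5,-9.1,-5.2],"fingers":0.05},{"linear":[-0.1314,-0.24,-0.015],"rot":[-2.5,-9.1,-5.2],"fingers":0.05}]'; python3 - <<'E'
from h import *
s=monitor.sense();im=cams.grab_frame("wrist");cv2.imwrite("pics/w11.png",im);C=cam("wrist",s);print(s["eef_pos"],s["ee_rot"])
K=np.array([.471,-.2406,.004]);y=np.radians(-16.7);u=np.array([np.cos(y),np.sin(y),0]);v=np.array([-u[1],u[0],0])
print("pred corners",proj(C,[K+.075*(i*u+j*v) for i,j in((-1,-1),(-1,1),(1,1),(1,-1))]).round(0).tolist())
h=cv2.cvtColor(im,cv2.COLOR_BGR2HSV)
m=cv2.inRange(h,(18,80,190),(35,220,255));m=cv2.morphologyEx(m,cv2.MORPH_CLOSE,np.ones((9,9)))
for c in cv2.findContours(m,0,2)[0]:
    if cv2.contourArea(c)>1500:print(cv2.contourArea(c),cv2.boundingRect(c),cv2.approxPolyDP(cv2.convexHull(c),6,True)[:,0].tolist())
for r in(60,100,140):print(r,[h[r,c].tolist() for c in range(120,420,30)])
E
```

```text
clock: 18.85
eef_pos: [0.4709, -0.2394, 0.1296]
ee_rot: [-0.001, 0.145, 0.989, 0.0]
force: [0.4, -0.2, -1.3]
finger_gap: 0.0128
gripper_force: 61.0
[ 0.4709 -0.2394  0.1296] [-0.0006  0.145   0.9894  0.0002]
pred corners [[172.0, 107.0], [343.0, 107.0], [329.0, 257.0], [186.0, 257.0]]
18087.5 (174, 111, 169, 169) [[342, 113], [330, 257], [311, 279], [205, 240], [180, 175], [174, 114]]
60 [[11, 172, 175], [10, 173, 159], [11, 175, 166], [10, 169, 158], [10, 174, 151], [10, 174, 160], [10, 170, 165], [10, 173, 149], [10, 176, 154], [10, 171, 167]]
100 [[10, 175, 150], [10, 177, 153], [11, 173, 150], [10, 170, 168], [11, 175, 178], [11, 175, 182], [11, 173, 177], [10, 173, 178], [11, 175, 178], [11, 174, 164]]
140 [[10, 173, 165], [10, 173, 162], [18, 139, 251], [23, 124, 255], [25, 110, 255], [23, 122, 255], [24, 117, 255], [22, 126, 255], [11, 174, 194], [10, 176, 167]]
```

```bash
python3 -m pendant '[{"linear":[0.003,-0.002,-0.04],"rot":[0,0,0],"fingers":0.05},{"linear":[0.003,-0.002,-0.07],"rot":[0,0,0],"fingers":0.05},{"linear":[0.003,-0.002,-0.087],"rot":[0,0,0],"fingers":0.05},{"linear":[0.003,-0.002,-0.095],"rot":[0,0,0],"fingers":0.05},{"linear":[0.003,-0.002,-0.095],"rot":[0,0,0],"fingers":0.05},{"linear":[0.003,-0.002,-0.095],"rot":[0,0,0],"fingers":0.05}]' 40
python3 -m pendant '[{"linear":[0,0,-0.001],"rot":[0,0,0],"fingers":0.05},{"linear":[0,0,-0.002],"rot":[0,0,0],"fingers":0.05},{"linear":[0,0,-0.002],"rot":[0,0,0],"fingers":0.05}]'
```

```text
clock: 19.65
eef_pos: [0.4743, -0.2421, 0.0354]
ee_rot: [0.0, 0.145, 0.989, -0.0]
force: [-0.7, 0.0, -1.5]
finger_gap: 0.0127
gripper_force: 61.2
clock: 20.02
eef_pos: [0.4735, -0.2419, 0.0324]
ee_rot: [-0.001, 0.145, 0.989, 0.0]
force: [-0.3, -0.8, -1.6]
finger_gap: 0.0121
gripper_force: 61.2
```

```bash
python3 -m pendant '[{"linear":[0,0,-0.001],"rot":[0,0,0],"fingers":0.05},{"linear":[0,0,-0.0015],"rot":[0,0,0],"fingers":0.05},{"linear":[0,0,-0.0015],"rot":[0,0,0],"fingers":0.05}]'
python3 -m pendant '[{"linear":[0,0,-0.0005],"rot":[0,0,0],"fingers":0.05},{"linear":[0,0,-0.001],"rot":[0,0,0],"fingers":0.05},{"linear":[0,0,-0.001],"rot":[0,0,0],"fingers":0.05}]'
```

```text
clock: 20.4
eef_pos: [0.4735, -0.2419, 0.0308]
ee_rot: [-0.001, 0.145, 0.989, 0.0]
force: [0.5, -0.2, -1.5]
finger_gap: 0.0125
gripper_force: 61.2
clock: 20.78
eef_pos: [0.4735, -0.2419, 0.0298]
ee_rot: [-0.001, 0.145, 0.989, 0.0]
force: [0.1, -0.3, -1.5]
finger_gap: 0.0127
gripper_force: 61.2
```

```bash
python3 -m pendant '[{"linear":[0,0,-0.0005],"rot":[0,0,0],"fingers":0.05},{"linear":[0,0,-0.001],"rot":[0,0,0],"fingers":0.05},{"linear":[0,0,-0.001],"rot":[0,0,0],"fingers":0.05}]'
python3 -m pendant '[{"linear":[0,0,-0.0005],"rot":[0,0,0],"fingers":0.05},{"linear":[0,0,-0.001],"rot":[0,0,0],"fingers":0.05},{"linear":[0,0,-0.001],"rot":[0,0,0],"fingers":0.05}]'
```

```text
clock: 21.15
eef_pos: [0.4735, -0.2419, 0.0288]
ee_rot: [-0.001, 0.145, 0.989, 0.0]
force: [-0.2, 1.0, -2.3]
finger_gap: 0.0126
gripper_force: 61.2
clock: 21.52
eef_pos: [0.4736, -0.2419, 0.0287]
ee_rot: [-0.001, 0.145, 0.989, 0.0]
force: [-5.5, 2.9, 9.3]
finger_gap: 0.0124
gripper_force: 63.0
```

Contact with the mat at about 10 N. I release and retreat upward.

```bash
python3 -m pendant '[{"linear":[0,0,0.0005],"rot":[0,0,0],"fingers":0.15},{"linear":[0,0,0.0005],"rot":[0,0,0],"fingers":0.3},{"linear":[0,0,0.0005],"rot":[0,0,0],"fingers":0.4},{"linear":[0,0,0.0005],"rot":[0,0,0],"fingers":0.4},{"linear":[0,0,0.03],"rot":[0,0,0],"fingers":0.4},{"linear":[0,0,0.08],"rot":[0,0,0],"fingers":0.4},{"linear":[0,0,0.12],"rot":[0,0,0],"fingers":0.4},{"linear":[0,0,0.12],"rot":[0,0,0],"fingers":0.4}]' 40; python3 - <<'E'
from h import *
s=monitor.sense();im=cams.grab_frame("wrist");C=cam("wrist",s);cv2.imwrite("pics/w12.png",im);print(s["eef_pos"],s["force"])
h=cv2.cvtColor(im,cv2.COLOR_BGR2HSV)
mat=cv2.inRange(h,(16,70,150),(35,255,255))
for thr in(150,180):
  lid=cv2.morphologyEx(cv2.inRange(h,(18,thr,120),(35,255,255)),cv2.MORPH_OPEN,np.ones((5,5)))
  for nm,m in(("lid",lid),("mat",mat)):
    c=max(cv2.findContours(m,0,2)[0],key=cv2.contourArea);b=cv2.boxPoints(cv2.minAreaRect(c));P=onz(C,b,.01 if nm=="lid" else .004);print(nm,b.round().tolist(),P.mean(0),np.linalg.norm(P-np.roll(P,1,0),axis=1))
S=cams.grab_frame("scene");cv2.imwrite("pics/s12.png",S);T=cams.grab_frame("top");cv2.imwrite("pics/t12.png",T)
E
```

```text
clock: 22.52
eef_pos: [0.4755, -0.2427, 0.1513]
ee_rot: [0.002, 0.145, 0.989, -0.001]
force: [0.4, -0.4, -0.2]
finger_gap: 0.0344
gripper_force: 0.0
[ 0.4755 -0.2427  0.1513] [ 0.4304 -0.4253 -0.2358]Traceback (most recent call last):
  File "<stdin>", line 8, in <module>
ValueError: max() iterable argument is empty
```

```bash
python3 - <<'E'
from h import *
im=cv2.imread("pics/w12.png");h=cv2.cvtColor(im,cv2.COLOR_BGR2HSV);C=cam("wrist")
q=proj(C,[.4745,-.242,.01])[0].astype(int);print(q)
r=q[1]-30;print("row",r,[(c,*h[r,c].tolist()) for c in range(165,355,6)])
c=q[0]-22;print("col",c,[(y,*h[y,c].tolist()) for y in range(90,300,7)])
t=cv2.imread("pics/t12.png");print([(x,*cv2.cvtColor(t,cv2.COLOR_BGR2HSV)[200,x].tolist()) for x in range(300,370,3)])
E
```

```text
[259 184]
row 154 [(165, 10, 173, 161), (171, 10, 173, 165), (177, 11, 174, 174), (183, 10, 171, 182), (189, 22, 127, 254), (195, 22, 125, 254), (201, 22, 127, 254), (207, 20, 136, 253), (213, 22, 127, 254), (219, 20, 133, 253), (225, 16, 149, 247), (231, 26, 148, 255), (237, 26, 149, 255), (243, 26, 147, 255), (249, 26, 151, 255), (255, 26, 151, 255), (261, 26, 145, 255), (267, 26, 148, 255), (273, 27, 145, 255), (279, 27, 146, 255), (285, 27, 146, 255), (291, 27, 143, 255), (297, 19, 138, 254), (303, 25, 116, 255), (309, 21, 132, 255), (315, 21, 134, 254), (321, 18, 140, 253), (327, 25, 115, 255), (333, 18, 140, 253), (339, 11, 173, 223), (345, 11, 174, 218), (351, 11, 174, 207)]
col 237 [(90, 10, 174, 174), (97, 10, 175, 179), (104, 22, 130, 254), (111, 20, 133, 253), (118, 22, 127, 254), (125, 24, 114, 255), (132, 19, 136, 253), (139, 22, 126, 254), (146, 21, 132, 254), (153, 26, 151, 255), (160, 26, 151, 255), (167, 26, 152, 255), (174, 26, 149, 255), (181, 26, 150, 255), (188, 26, 148, 255), (195, 26, 150, 255), (202, 26, 148, 255), (209, 27, 145, 255), (216, 24, 126, 255), (223, 20, 136, 253), (230, 22, 126, 255), (237, 19, 136, 253), (244, 14, 159, 238), (251, 10, 172, 203), (258, 10, 171, 180), (265, 11, 173, 177), (272, 10, 173, 175), (279, 10, 170, 184), (286, 10, 170, 181), (293, 10, 175, 179)][ WARN:0@0.344] global loadsave.cpp:275 findDecoder imread_('pics/t12.png'): can't open/read file: check file path/integrity
Traceback (most recent call last):
cv2.error: OpenCV(4.12.0) /io/opencv/modules/imgproc/src/color.cpp:199: error: (-215:Assertion failed) !_src.empty() in function 'cvtColor'
```

```bash
python3 - <<'E'
from h import *
from lid import rows
C=cam("wrist")
a=onz(C,[(237,101),(237,245)],.004);b=onz(C,[(237,149.5),(237,212.5)],.010)
print(np.linalg.norm(a[1]-a[0]),np.linalg.norm(b[1]-b[0]),"gaps",np.linalg.norm(b[0]-a[0]),np.linalg.norm(a[1]-b[1]))
a=onz(C,[(186.5,154),(336,154)],.004);b=onz(C,[(227.5,154),(294,154)],.010);print(np.linalg.norm(a[1]-a[0]),np.linalg.norm(b[1]-b[0]),np.linalg.norm(b[0]-a[0]),np.linalg.norm(a[1]-b[1]))
s=cams.grab_frame("scene");h=[cv2.cvtColor(i,cv2.COLOR_BGR2GRAY) for i in(s,cv2.imread("pics/scene0.png"))]
d=cv2.morphologyEx((cv2.absdiff(*h)>40).astype(np.uint8),cv2.MORPH_OPEN,np.ones((3,3)))
for q in cv2.connectedComponentsWithStats(d)[2][1:]:print(q.tolist(),end=" ")
E
```

```text
0.1518008667589043 0.06580726231559586 gaps 0.04482886135400536 0.04200373299345624
0.14833205547191358 0.06452138330230447 0.04182730770722788 0.04286862257453037
[483, 36, 5, 7, 29] [252, 49, 16, 50, 303] [286, 52, 15, 15, 136] [475, 67, 3, 3, 9] [499, 68, 4, 4, 14] [444, 83, 16, 32, 243] [153, 90, 27, 39, 698] [152, 129, 59, 45, 1326] [231, 142, 10, 6, 41] [267, 142, 5, 3, 15] [242, 147, 176, 33, 1878] [144, 159, 3, 3, 9] [148, 159, 3, 3, 9] [126, 173, 19, 14, 182] [106, 201, 3, 4, 12] [158, 201, 16, 9, 95] [182, 201, 3, 3, 9] [102, 202, 3, 3, 9] [111, 202, 3, 3, 9] [114, 206, 7, 8, 46] [235, 213, 29, 22, 325] [251, 231, 3, 3, 9]
```

```bash
python3 -c "
from bench import env;print(env.finish_job())"
```

```text
the job is handed in; nothing more can be done
None
```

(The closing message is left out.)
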